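# Hone both sides of a skate runner lightly

### The job

Take the burr off both sides of the skate runner in its jig: bring the jig up until the middle of the runner, on the side now facing the hone, lies flat on the sprung stone with a light pressure of about 8 N between runner and stone, hold that for a good second, then turn the jig end for end and press the other side in the same way. Never load the stone with more than 16 N, keep the gripper off the runner, do not tip the jig over and leave the other things on the bench where they are. At the end leave the jig standing flat on the table, drawn back 3 cm or more from the stone, with its second side still facing the hone.

Things in the scene. Friction and masses are not known exactly. Their poses are not given: they have to be found in the camera images.
- jig: Loose flat aluminium sled 92 (x) x 200 (y) x 28 mm (z), about 0.7 kg (mass and friction vary), too wide to grip across. Origin: centre of its underside; z up, y along its length. A thin steel runner stands edge up along its middle and a square black clamp knob near each end. At the start its +x side roughly faces the hone.
- runner: Steel runner fixed upright in the jig: 4 mm thick (jig x), 112 mm long (jig y, centred), from 28 to 62 mm above the table. Origin: middle of its lower edge, 28 mm above the jig's origin; axes as the jig's. Its flat sides look along jig +x (side a) and -x (side b). Not to be touched by the gripper.
- side_a (a point): Middle of the upper long edge of the jig's sled on its +x side (46 mm from the centre, 28 mm up). Side a faces the hone at the start and is pressed first.
- side_b (a point): The same point on the jig's -x side, pressed second.
- knob_p (a point): Centre of the top of the square clamp knob at the jig's +y end: 26 x 26 mm, from 28 to 64 mm above the table, 86 mm from the jig's centre. Good to grip from above, fingers closing along the jig's x (the runner's end is only 17 mm away along y), to pull and turn the jig.
- knob_n (a point): Centre of the top of the same kind of knob at the jig's -y end, 86 mm from the jig's centre.
- stand: Fixed hone stand: red foot 80 (x) x 140 (y) x 12 mm with an aluminium block 61 mm high. Origin: centre of the foot's underside; its -x axis points out of its front, roughly toward the robot. Two rods in front, 40 to 52 mm up, carry the grey stone. The stone's face is square to this x axis.
- stone_zone (a point): Point fixed to the stand, 131 mm in front of its origin, 45 mm up: the middle of where the stone's face may be. Stone 70 mm wide, from 34 to 56 mm up, so the sled passes beneath and only the runner meets it. Its face is set out 120 to 142 mm from the stand's origin, differently each time: find it by feel. It is sprung: gives 1 mm per 1.5 N, 20 mm at most.
- cup: Bystander: paper cup, 80 mm across, 105 mm high; origin under its centre.
- tape: Bystander: roll of tape lying flat, 100 mm across, 25 mm high; origin under its centre.
- oil: Bystander: white bottle, 52 mm across, 130 mm high; origin under its centre.
- driver: Bystander: screwdriver lying on the table.
Mind the look-alikes: they are no part of the job. What is shaped like the stand but green is not meant. What is shaped like the jig but turquoise is not meant.

How it is judged:
On the way, in this order (a step that is already met when the one before it is completed fails the run):
1. side a of the runner, its middle within 30 mm of the stone's middle, flat (within 4 degrees) on the stone with 4 to 12 N for 0.8 s (contact force between runner and stand between 4 and 12 N and x of side_a in the frame of stand above -0.12 m and angle between the x axis of jig and the x axis of stand, either way round below 0.07 rad and y of jig in the frame of stand between -0.03 and 0.03 m), for 0.8 s.
2. after an end-for-end turn, side b the same (contact force between runner and stand between 4 and 12 N and x of side_b in the frame of stand above -0.12 m and angle between the x axis of jig and the x axis of stand, either way round below 0.07 rad and y of jig in the frame of stand between -0.03 and 0.03 m), for 0.8 s.
At the end, for the whole second after the job is handed in: The jig stands flat on the table (tilt under 0.06 rad), at rest and released, touching nothing of the hone stand, its centre at least 150 mm in front of the stand's origin, with side b toward the stand and square to it within 0.45 rad; both sides have been pressed, a then b (x of stand in the frame of jig below 0 m and x of jig in the frame of stand below -0.15 m and contact force between jig and stand below 0.3 N and angle between the x axis of jig and the x axis of stand, either way round below 0.45 rad and angle between jig's own z axis and vertical below 0.06 rad and height (world z) of jig below 0.008 m and linear speed of jig below 0.02 m/s).
It fails at once if more than 16 N between jig or runner and the hone stand (contact force between jig and stand above 16 N).
It fails at once if the gripper or arm touches the runner (contact force between runner and the fingers above 0.5 N or contact force between runner and the arm above 0.5 N).
It fails at once if the jig tips over, by more than 0.3 rad (angle between jig's own z axis and vertical above 0.3 rad).
It fails at once if a bystander is moved more than 20 mm (distance of any of cup, tape, oil, driver from where it was at the start of the episode above 0.02 m).
It also fails if it takes over 72 s, if anything falls off the work surface, if the arm or the gripper's body presses on something with over 40 N, if the wrist force passes 120 N, or if a joint passes its speed limit or range.

### The arm

A 6-joint arm with a two-finger parallel gripper is mounted at the origin on the work surface. World frame = base frame: x ahead of the robot, y to its left, z up, the work surface at z = 0. Lengths are in m, angles in rad, forces in N, time in s.
With the tool pointing down it reaches from about 0.3 to 0.825 m from the base axis. Payload 5.4 kg.
Tool frame: the origin (TCP) lies on the centre line of the jaws, within the pads' length; the fingertips stand 19 mm ahead of it and the grasp point (between the pads) is the TCP; z points along the fingers, y is the line along which they close (so a half turn about z gives the same grasp; the last joint's range is limited). The gripper opens to 92 mm and grips with 3 to 60 N. Pads are 20 mm wide; open, the fingers measure 128 mm over their backs; the gripper's body (75 mm by 189 mm) begins 69 mm behind the grasp point.
Start: joints at [1.038, 0.158, 1.597, -0, 1.386, -0.21], TCP at [0.182, 0.545, 0.234] pointing down, gripper open.
Joint ranges: [-2.91, 2.91], [-0.94, 2.29], [0.18, 2.7], [-1.29, 4.43], [0.17, 2.64], [-3, 3]. Speed limits (rad/s): [2.57, 2.57, 3.14, 3.14, 3.14, 3.14].

### API

Orientations are given as a rotation vector (axis times angle).
In Python, from bench import r, grab_frame, job_done, nets gives the robot as it stands.
- The arm moves only by the tool servo_tool, never from a script. Its argument "deltas" is a list of rows, each an object with "dr": the turn, a rotation vector about the world's x, y, z in rad, a list of three; "offset": the shift along the world's x, y, z in cm, a list of three; "claw": the opening, from -1 (shut) to 1 (fully open). A call has 1 to 10 rows; each row shifts and turns the commanded pose from where the row before left it; what a row does not reach is not made up. A row lasts 1/8 s, in which the tool goes at most 62.5 mm and 10.7 degrees, less where a joint would pass 70% of its speed; a pose out of reach is approached as far as the arm can. A call with a gripper value outside its range is refused whole. The fingers move at their own pace and stop on an object; "newtons" is the grip in N (left out, the last holds). Time passes only in rows, so rows that do not move let the fingers close. It gives the time, the measured TCP pose, the force, the opening and the grip force at its end, in the units of the state.
- r.sense(): the state, without advancing time (a new reading comes with each control period).
- grab_frame(name): name is "scene" or "top"; returns a dict with "pixels" (480x640x3 uint8, red, green, blue), "fov_y" (degrees; the focal length in pixels is half the picture's height over the tangent of half this angle, whatever the lens; pixels are square), "cx", "cy" (the principal point, pixels), "k1" (the pictures are not rectified: a ray, as slopes to the right and down, at radius r is drawn at 1 + k1 r^2 times it, then the intrinsics apply), "R" (3x3) and "t" (3): a world point X has camera coordinates R X + t. Camera axes: x right, y down, z forward; pixel columns grow to the right and rows downward; lengths in m; the calibration is good to about 2 mm. A picture is of the moment at which its call begins. There is no depth.
- job_done(): hands the job in; it is judged then, once.
Trained networks look in a picture, given as the dict that the camera call returned (one of the last four; its "shot" number tells which), for a name from the list of things; names that differ only in an ending like _2 or _b are one class to them, and where a whole thing is asked for, a point or a joint stands for the part that bears it (a point fixed in the world has none). Each returns a list of dicts, best first, with "score" (0 to 1); they miss things now and then, are a little off and sometimes report something else, mostly with a low value. They report only what shows in the picture. A call takes as long as a camera call. They do not tell look-alikes from the thing itself.
- nets.cut_out(picture, query): "mask" (480x640 bool, what is visible of it) and "extent" ([centre column, centre row, width, height] in pixels, round what is visible of it).
The state is a dict: "clock": time; "joints": joint angles; "dq": joint speeds; "joint_torque": joint torques, N m; "tcp_pos": TCP position; "ee_rot": TCP orientation; "contact_force": force on the tool from outside, world axes, zero at the start; "wrist_torque": the same for the moment, N m; "finger_gap": finger opening in m; "gripper_force": force on a finger pad.
Only numpy, scipy, OpenCV 4.12 (cv2) and the standard library are available. Lean on these libraries where they do the work, as an engineer would, in place of code of your own. Each camera call takes 0.05 s, during which the arm holds its last target. There are 200 camera calls.

## Working session

There is one attempt and no reset: what is moved stays moved. The work goes in short steps, Python scripts to look and compute and a tool call to move; the robot and the scene stay as the last step left them, time stands still between calls to the robot, and variables do not carry over. Pictures are saved under pics/ and viewed, at most 10 in all, crops included, and the job is handed in when it is done.

Besides the shell and the picture viewer there is one more tool, called as name(argument=value, ...), one argument or row to a line, values as JSON. servo_tool: Moves the arm, as the interface text tells. Its arguments: {"type":"object","properties":{"deltas":{"type":"array"},"newtons":{"type":"number"}},"required":["deltas"]}

```bash
mkdir -p pics; ls
python3 - <<'E'
from bench import r, grab_frame, nets
import cv2,numpy as np,json
s=r.sense();print({k:np.round(v,3).tolist() for k,v in s.items()})
for n in("top","scene"):
    f=grab_frame(n);cv2.imwrite(f"pics/{n}0.png",f["pixels"][:,:,::-1])
    print(n,f["fov_y"],f["cx"],f["cy"],f["k1"],np.round(f["R"],3).tolist(),np.round(f["t"],3).tolist())
    for q in("jig","runner","stand","knob_p","cup","tape","oil","driver"):
        for d in nets.cut_out(f,q)[:3]: print(q,round(d["score"],2),np.round(d["extent"]).tolist())
E
```

```text
pics
{'clock': 0.0, 'joints': [1.038, 0.159, 1.598, -0.0, 1.386, -0.21], 'dq': [-0.001, -0.001, -0.0, -0.001, -0.002, 0.0], 'joint_torque': [0.001, -38.558, -32.21, 0.07, 0.038, -0.0], 'tcp_pos': [0.182, 0.545, 0.233], 'ee_rot': [-0.505, -3.1, 0.003], 'contact_force': [-0.143, -0.016, -0.269], 'wrist_torque': [-0.041, 0.012, -0.037], 'gripper_force': 0.0, 'finger_gap': 0.092}
top 52.42490445639696 315.76194491073 236.49898332659532 -0.0980818929502721 [[-0.024, -1.0, 0.006], [-0.999, 0.023, -0.032], [0.032, -0.007, -0.999]] [-0.007, 0.56, 1.289]
jig 0.92 [221.0, 319.0, 85.0, 62.0]
jig 0.82 [307.0, 263.0, 84.0, 57.0]
runner 0.42 [298.0, 264.0, 23.0, 8.0]
runner 0.3 [307.0, 260.0, 81.0, 60.0]
stand 0.93 [477.0, 171.0, 52.0, 62.0]
stand 0.85 [435.0, 330.0, 55.0, 65.0]
stand 0.71 [339.0, 171.0, 55.0, 77.0]
knob_p 0.88 [219.0, 320.0, 78.0, 63.0]
knob_p 0.73 [307.0, 260.0, 80.0, 55.0]
cup 0.83 [162.0, 253.0, 38.0, 31.0]
tape 0.69 [457.0, 251.0, 34.0, 36.0]
oil 0.77 [419.0, 192.0, 24.0, 22.0]
oil 0.43 [459.0, 252.0, 36.0, 35.0]
driver 0.8 [212.0, 191.0, 30.0, 30.0]
scene 56.835726306769814 323.76921489708315 239.99518529233615 -0.02200659641723607 [[-0.534, 0.845, -0.005], [0.509, 0.317, -0.8], [-0.675, -0.43, -0.599]] [0.313, -0.214, 1.38]
jig 0.79 [467.0, 252.0, 93.0, 47.0]
jig 0.68 [346.0, 250.0, 91.0, 47.0]
runner 0.72 [469.0, 239.0, 50.0, 12.0]
runner 0.68 [346.0, 242.0, 50.0, 20.0]
stand 0.91 [132.0, 235.0, 70.0, 62.0]
stand 0.82 [246.0, 296.0, 91.0, 90.0]
stand 0.78 [274.0, 181.0, 60.0, 50.0]
knob_p 0.65 [468.0, 252.0, 87.0, 43.0]
knob_p 0.57 [346.0, 254.0, 93.0, 50.0]
cup 0.43 [345.0, 251.0, 91.0, 49.0]
tape 0.85 [218.0, 208.0, 40.0, 25.0]
oil 0.96 [199.0, 234.0, 27.0, 59.0]
driver 0.72 [443.0, 356.0, 108.0, 16.0]
```

```bash
python3 -c "
import cv2
a=cv2.imread('pics/top0.png')[120:380,130:530];cv2.imwrite('pics/top0c.png',cv2.resize(a,None,fx=2,fy=2,interpolation=2))"
```

```text
(no output)
```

View pics/top0c.png

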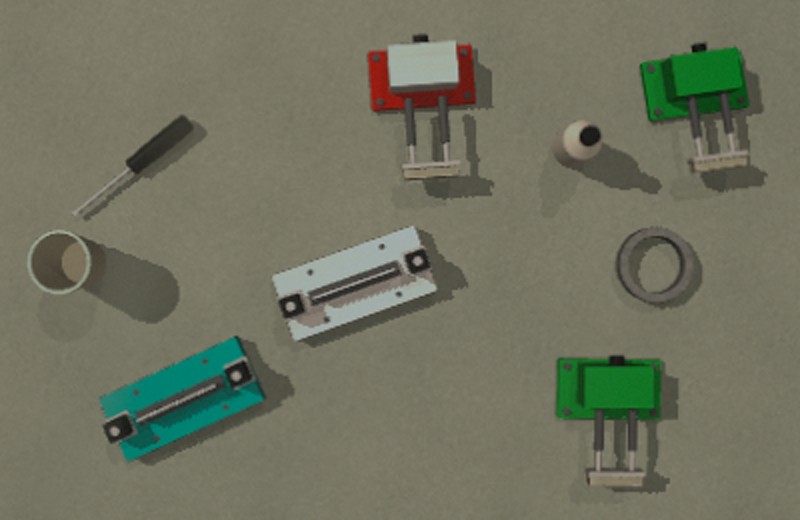

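View pics/scene0.png

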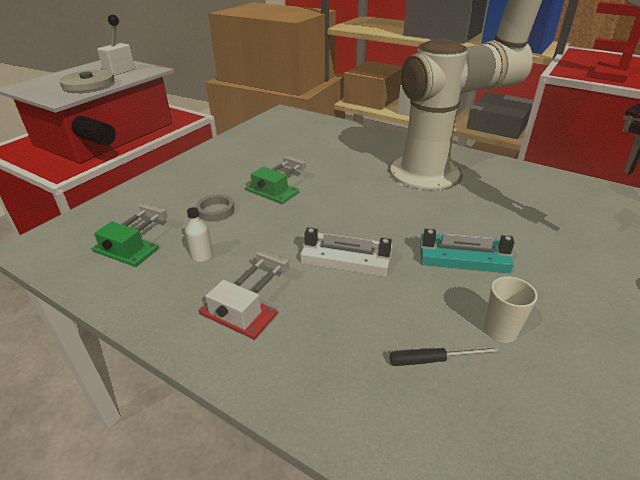

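Top picture: the aluminium jig is at (307,262), with its knobs at (275,272) and (339,250). The red stand is at (341,157) and its stone at (345,206).

Look-alikes are the turquoise jig at (221,319) and the green stands at (477,171) and (435,330). I choose the white jig and the red stand. By orientation knob_p is the left knob.

```bash
cat > h.py <<'E'
import numpy as np,cv2
from bench import r,grab_frame,job_done,nets
def px2w(f,uv,z):
    uv=np.asarray(uv,float).reshape(-1,2); F=240/np.tan(np.radians(f["fov_y"])/2)
    d=(uv-[f["cx"],f["cy"]])/F; s=d.copy()
    for _ in range(20): s=d/(1+f["k1"]*(s**2).sum(1,keepdims=True))
    R=np.array(f["R"]);t=np.array(f["t"]); D=np.c_[s,np.ones(len(s))]@R; C=-R.T@t
    return (C+D*((z-C[2])/D[:,2])[:,None])[:,:2]
def w2px(f,X):
    F=240/np.tan(np.radians(f["fov_y"])/2)
    c=np.atleast_2d(X)@np.array(f["R"]).T+f["t"]; s=c[:,:2]/c[:,2:]
    return s*(1+f["k1"]*(s**2).sum(1,keepdims=True))*F+[f["cx"],f["cy"]]
def state():
    s=r.sense(); print({k:np.round(s[k],3).tolist() for k in("clock","joints","tcp_pos","ee_rot","contact_force","finger_gap")})
E
python3 - <<'E'
from h import *
f=grab_frame("top");im=f["pixels"].astype(int)
red=((im[...,0]>90)&(im[...,1]<50)&(im[...,2]<50)).astype(np.uint8)
red[:130]=0;red[200:]=0;red[:,:300]=0;red[:,380:]=0
ys,xs=np.nonzero(red);W=px2w(f,np.c_[xs,ys],.012)
rc=cv2.minAreaRect((W*1000).astype(np.float32));print("foot",rc,len(xs))
# stone outline z .056, block top z .061
for nm,box,z in(("stone",(320,375,190,215),.056),("block",(318,365,135,170),.061)):
    a,b,c,d=box;sub=im[c:d,a:b].min(2);m=(sub>(125))
    y,x=np.nonzero(m);print(nm,len(x),cv2.minAreaRect((px2w(f,np.c_[x+a,y+c],z)*1000).astype(np.float32)))
# jig sled: bright
d=[d for d in nets.cut_out(f,"jig") if abs(d["extent"][0]-307)<15][0]
ys,xs=np.nonzero(d["mask"]);print("jigmask",cv2.minAreaRect((px2w(f,np.c_[xs,ys],.028)*1000).astype(np.float32)))
for n,(u,v) in dict(kp=(275,272),kn=(339,250)).items():
    sub=im[v-12:v+13,u-12:u+13].max(2);m=sub<60;k,l,st,c=cv2.connectedComponentsWithStats(m.astype(np.uint8))
    i=1+np.argmax(st[1:,4]);lo=st[i];cc=lo[:2]+lo[2:4]/2-.5
    print(n,lo,px2w(f,[c[i]+[u-12,v-12],cc+[u-12,v-12]],.064).round(4).tolist())
for q,uv in dict(cup=(162,253),oil=(419,192),tape=(457,251),green=(435,330),teal=(221,319)).items(): print(q,px2w(f,uv,.05).round(3))
big=cv2.resize(f["pixels"][180:300,250:400,::-1],None,fx=5,fy=5,interpolation=cv2.INTER_NEAREST);cv2.imwrite("pics/c1.png",big)
E
```

```text
foot ((767.5303955078125, -91.18306732177734), (76.91759490966797, 137.62942504882812), 2.85160493850708) 588
stone 73 ((657.047607421875, -96.44815826416016), (26.438331604003906, 72.42121887207031), 2.131466865539551)
block 704 ((777.2449951171875, -89.67467498779297), (53.701812744140625, 88.2274398803711), 3.290714740753174)Traceback (most recent call last):
  File "<stdin>", line 12, in <module>
IndexError: list index out of range
```

```bash
cat >> h.py <<'E'
def knobs(f,pts,name=None,z=.064):
    """dark knob-top blobs near given world xy guesses -> world xy"""
    im=f["pixels"].astype(int);out=[]
    for g in pts:
        u,v=np.round(w2px(f,[*g,z])[0]).astype(int)
        sub=im[v-11:v+12,u-11:u+12].max(2);m=(sub<60).astype(np.uint8)
        k,l,st,c=cv2.connectedComponentsWithStats(m);i=1+np.argmax(st[1:,4])
        cc=st[i][:2]+st[i][2:4]/2-.5
        out.append(px2w(f,cc+[u-11,v-11],z)[0]); print("knob",st[i],out[-1].round(4))
    d=out[0]-out[1] # p - n = jig y
    print("centre",np.mean(out,0).round(4),"yaw deg",np.degrees(np.arctan2(-d[0],d[1])).round(2),"len",np.hypot(*d).round(4))
    if name: 
        cv2.imwrite(name,cv2.resize(f["pixels"][160:300,240:400,::-1],None,fx=4,fy=4,interpolation=0))
E
python3 - <<'E'
from h import *
f=grab_frame("top")
g=px2w(f,[[275,272],[339,250]],.064);knobs(f,g,"pics/c1.png")
for q,uv in dict(cup=(162,253),oil=(419,192),tape=(457,251),green=(435,330),teal=(221,319)).items(): print(q,px2w(f,uv,.05)[0].round(3))
E
```

```text
knob [ 6  6 12 12 85] [0.4688 0.0853]
knob [ 5  6 12 12 78] [ 0.521  -0.0765]
centre [0.4949 0.0044] yaw deg 17.9 len 0.17
cup [0.525 0.381]
oil [ 0.668 -0.291]
tape [ 0.512 -0.386]
green [ 0.309 -0.323]
teal [0.351 0.23 ]
```

View pics/c1.png

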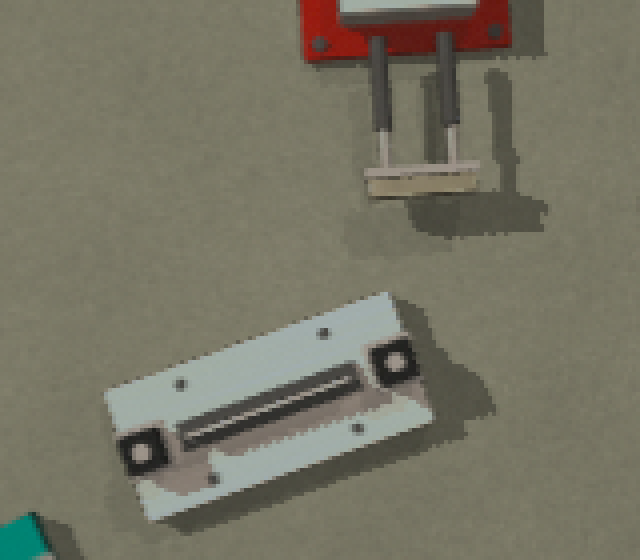

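servo_tool(
  deltas=[
    {"dr":[0,0,-0.0936],"offset":[2.87,-4.6,-0.5],"claw":1},
    {"dr":[0,0,-0.0936],"offset":[2.87,-4.6,-0.5],"claw":1},
    {"dr":[0,0,-0.0936],"offset":[2.87,-4.6,-0.5],"claw":1},
    {"dr":[0,0,-0.0936],"offset":[2.87,-4.6,-0.5],"claw":1},
    {"dr":[0,0,-0.0936],"offset":[2.87,-4.6,-0.5],"claw":1},
    {"dr":[0,0,-0.0936],"offset":[2.87,-4.6,-0.5],"claw":1},
    {"dr":[0,0,-0.0936],"offset":[2.87,-4.6,-0.5],"claw":1},
    {"dr":[0,0,-0.0936],"offset":[2.87,-4.6,-0.5],"claw":1},
    {"dr":[0,0,-0.0936],"offset":[2.87,-4.6,-0.5],"claw":1},
    {"dr":[0,0,-0.0936],"offset":[2.87,-4.6,-0.5],"claw":1},
  ],
  newtons=50,
)

```text
clock: 2.3
tcp_pos: [0.4703, 0.0836, 0.1837]
ee_rot: [1.853, 2.536, 0.001]
contact_force: [0.6, -0.2, 0.3]
finger_gap: 0.0925
gripper_force: 0.0
```

```bash
cat >> h.py <<'E'
from scipy.spatial.transform import Rotation as Ro
def psi():
    s=r.sense();y=Ro.from_rotvec(s["ee_rot"]).as_matrix()
    print("tcp",np.round(s["tcp_pos"],4),"psi deg",np.degrees(np.arctan2(y[1,1],y[0,1])).round(2),"zdir",y[:,2].round(3),"q6",round(s["joints"][5],3),"F",np.round(s["contact_force"],2),"T",np.round(s["wrist_torque"],2),"gap",round(s["finger_gap"],4),"t",s["clock"])
E
python3 -c "
from h import *
psi()"
```

```text
tcp [0.4703 0.0836 0.1837] psi deg 17.68 zdir [ 0.001  0.    -1.   ] q6 -0.387 F [ 0.64 -0.25  0.32] T [-0.07  0.01  0.04] gap 0.0925 t 2.3
```

servo_tool(
  deltas=[
    {"dr":[0,0,0],"offset":[0,0,-3.5],"claw":1},
    {"dr":[0,0,0],"offset":[0,0,-3.5],"claw":1},
    {"dr":[0,0,0],"offset":[0,0,-3.5],"claw":1},
    {"dr":[0,0,0],"offset":[0,0,-2.5],"claw":1},
    {"dr":[0,0,0],"offset":[0,0,0],"claw":1},
    {"dr":[0,0,0],"offset":[0,0,0],"claw":1},
  ],
)

```text
clock: 3.05
tcp_pos: [0.4703, 0.0852, 0.0547]
ee_rot: [1.848, 2.538, 0.001]
contact_force: [-0.3, -0.4, -0.9]
finger_gap: 0.0915
gripper_force: 0.0
```

servo_tool(
  deltas=[
    {"dr":[0,0,0],"offset":[0,0,0],"claw":-1},
    {"dr":[0,0,0],"offset":[0,0,0],"claw":-1},
    {"dr":[0,0,0],"offset":[0,0,0],"claw":-1},
    {"dr":[0,0,0],"offset":[0,0,0],"claw":-1},
    {"dr":[0,0,0],"offset":[0,0,0],"claw":-1},
    {"dr":[0,0,0],"offset":[0,0,0],"claw":-1},
  ],
)

```text
clock: 3.8
tcp_pos: [0.4694, 0.0853, 0.0536]
ee_rot: [-1.849, -2.54, 0.0]
contact_force: [0.5, 0.1, 0.4]
finger_gap: 0.0341
gripper_force: 0.0
```

```bash
python3 -c "
from h import *
psi()
f=grab_frame('top');g=px2w(f,[[339,250]],.064)
cv2.imwrite('pics/c2.png',cv2.resize(f['pixels'][180:320,220:400,::-1],None,fx=4,fy=4,interpolation=0))"
```

```text
tcp [0.4694 0.0853 0.0536] psi deg 17.88 zdir [-0. -0. -1.] q6 -0.386 F [0.55 0.06 0.41] T [-0.11  0.03 -0.01] gap 0.0341 t 3.8
```

View pics/c2.png

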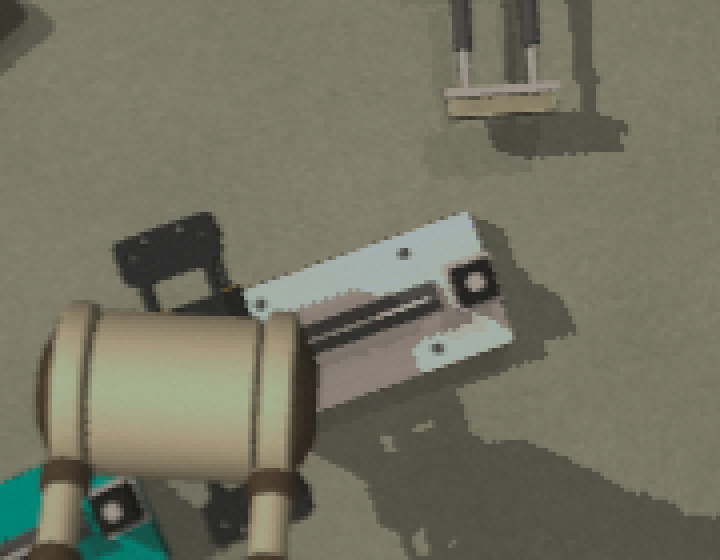

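servo_tool(
  deltas=[
    {"dr":[0,0,0],"offset":[0,0,0],"claw":-1},
    {"dr":[0,0,0],"offset":[0,0,0],"claw":-1},
    {"dr":[0,0,0],"offset":[0,0,0],"claw":-1},
    {"dr":[0,0,0],"offset":[0,0,0],"claw":-1},
  ],
)

```text
clock: 4.35
tcp_pos: [0.4696, 0.0853, 0.0536]
ee_rot: [1.849, 2.539, 0.0]
contact_force: [2.1, 1.1, -2.9]
finger_gap: 0.0256
gripper_force: 50.0
```

servo_tool(
  deltas=[
    {"dr":[0,0,-0.0262],"offset":[1.29,-0.99,0],"claw":-1},
    {"dr":[0,0,-0.0262],"offset":[1.29,-0.99,0],"claw":-1},
    {"dr":[0,0,-0.0262],"offset":[1.29,-0.99,0],"claw":-1},
    {"dr":[0,0,-0.0262],"offset":[1.29,-0.99,0],"claw":-1},
    {"dr":[0,0,-0.0262],"offset":[1.29,-0.99,0],"claw":-1},
    {"dr":[0,0,-0.0262],"offset":[1.29,-0.99,0],"claw":-1},
    {"dr":[0,0,-0.0262],"offset":[1.29,-0.99,0],"claw":-1},
    {"dr":[0,0,-0.0262],"offset":[1.29,-0.99,0],"claw":-1},
    {"dr":[0,0,-0.0262],"offset":[1.29,-0.99,0],"claw":-1},
    {"dr":[0,0,-0.0262],"offset":[1.29,-0.99,0],"claw":-1},
  ],
)

```text
clock: 5.6
tcp_pos: [0.5976, -0.0127, 0.0537]
ee_rot: [-2.164, -2.271, 0.001]
contact_force: [-5.4, 5.1, 5.4]
finger_gap: 0.0255
gripper_force: 50.0
```

servo_tool(
  deltas=[
    {"dr":[0,0,0],"offset":[0,0,0],"claw":-1},
    {"dr":[0,0,0],"offset":[0,0,0],"claw":-1},
  ],
)

```text
clock: 5.85
tcp_pos: [0.5985, -0.0141, 0.0536]
ee_rot: [2.164, 2.276, -0.0]
contact_force: [2.9, -2.4, -0.1]
finger_gap: 0.0257
gripper_force: 50.0
```

```bash
python3 -c "
from h import *
psi()
f=grab_frame('top')
cv2.imwrite('pics/c3.png',cv2.resize(f['pixels'][130:270,250:430,::-1],None,fx=4,fy=4,interpolation=0))
print(w2px(f,[[.607,-.1854,.064]]))"
```

```text
tcp [ 0.5985 -0.0141  0.0536] psi deg 2.89 zdir [ 0.001 -0.001 -1.   ] q6 -0.275 F [ 2.89 -2.35 -0.1 ] T [-0.39 -0.33  0.13] gap 0.0257 t 5.85
[[380.10717787 215.90972517]]
```

View pics/c3.png

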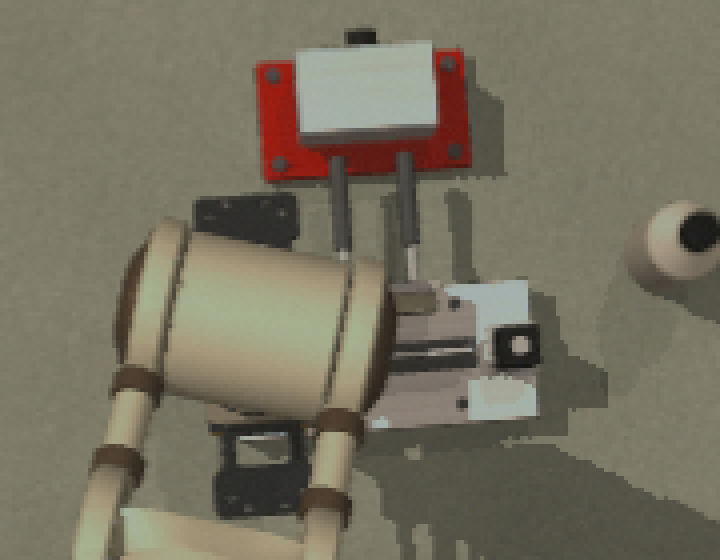

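servo_tool(
  deltas=[
    {"dr":[0,0,0],"offset":[0.25,0.0125,0],"claw":-1},
    {"dr":[0,0,0],"offset":[0.25,0.0125,0],"claw":-1},
    {"dr":[0,0,0],"offset":[0.25,0.0125,0],"claw":-1},
    {"dr":[0,0,0],"offset":[0.25,0.0125,0],"claw":-1},
    {"dr":[0,0,0],"offset":[0.1,0.005,0],"claw":-1},
    {"dr":[0,0,0],"offset":[0.1,0.005,0],"claw":-1},
    {"dr":[0,0,0],"offset":[0.1,0.005,0],"claw":-1},
    {"dr":[0,0,0],"offset":[0.1,0.005,0],"claw":-1},
    {"dr":[0,0,0],"offset":[0.1,0.005,0],"claw":-1},
  ],
  newtons=60,
)

```text
clock: 7.02
tcp_pos: [0.6115, -0.0125, 0.0537]
ee_rot: [-2.163, -2.272, 0.004]
contact_force: [-7.1, -1.1, 7.9]
finger_gap: 0.0256
gripper_force: 60.1
```

servo_tool(
  deltas=[
    {"dr":[0,0,0],"offset":[0.1,0.005,0],"claw":-1},
    {"dr":[0,0,0],"offset":[0.1,0.005,0],"claw":-1},
    {"dr":[0,0,0],"offset":[0.1,0.005,0],"claw":-1},
  ],
)

```text
clock: 7.4
tcp_pos: [0.6145, -0.0123, 0.0537]
ee_rot: [-2.163, -2.272, 0.004]
contact_force: [-7.0, -0.3, 7.5]
finger_gap: 0.0257
gripper_force: 60.1
```

```bash
cat >> h.py <<'E'
def chk(sgn=1):
    "jig pose from TCP (gripped knob_p) and far knob in the picture, in the stand frame"
    psi();f=grab_frame("top");s=r.sense();P=np.array(s["tcp_pos"][:2]);u=np.array([.99872,.0506])
    v=np.array([-u[1],u[0]])
    g=P-sgn*.172*v; u0,v0=np.round(w2px(f,[*g,.064])[0]).astype(int)
    im=f["pixels"].astype(int);sub=im[v0-11:v0+12,u0-11:u0+12].max(2)
    st=cv2.connectedComponentsWithStats((sub<60).astype(np.uint8))[2];i=1+np.argmax(st[1:,4])
    N=px2w(f,st[i][:2]+st[i][2:4]/2-.5+[u0-11,v0-11],.064)[0]
    d=(P-N)*sgn;C=P-.5*(P-N)-[.7675,-.0912]
    print("blob",st[i],"yaw rel",np.degrees(np.arctan2(-d[0],d[1])).round(2)-2.9,"len",np.hypot(*d).round(4),"centre x,y in stand",(C@u).round(4),(C@v).round(4))
E
python3 -c "
from h import *
chk()"
```

```text
tcp [ 0.6145 -0.0123  0.0537] psi deg 2.82 zdir [-0.005  0.001 -1.   ] q6 -0.265 F [-7.02 -0.28  7.49] T [-0.27  1.04 -0.53] gap 0.0257 t 7.4
blob [ 5  7 12 11 97] yaw rel -1.2 len 0.1694 centre x,y in stand -0.1504 0.0018
```

servo_tool(
  deltas=[
    {"dr":[0,0,0.005],"offset":[0.1,0.005,0],"claw":-1},
    {"dr":[0,0,0.005],"offset":[0.1,0.005,0],"claw":-1},
    {"dr":[0,0,0.005],"offset":[0.1,0.005,0],"claw":-1},
    {"dr":[0,0,0],"offset":[0.1,0.005,0],"claw":-1},
    {"dr":[0,0,0],"offset":[0.1,0.005,0],"claw":-1},
  ],
)

```text
clock: 8.07
tcp_pos: [0.6195, -0.0122, 0.0537]
ee_rot: [-2.146, -2.289, 0.004]
contact_force: [-7.3, -0.9, 6.8]
finger_gap: 0.0259
gripper_force: 60.0
```

servo_tool(
  deltas=[
    {"dr":[0,0,0],"offset":[0.1,0.005,0],"claw":-1},
    {"dr":[0,0,0],"offset":[0.1,0.005,0],"claw":-1},
    {"dr":[0,0,0],"offset":[0.1,0.005,0],"claw":-1},
  ],
)

```text
clock: 8.45
tcp_pos: [0.6225, -0.012, 0.0537]
ee_rot: [-2.146, -2.289, 0.004]
contact_force: [-7.3, -0.0, 6.8]
finger_gap: 0.0257
gripper_force: 60.1
```

servo_tool(
  deltas=[
    {"dr":[0,0,0],"offset":[0.1,0.005,0],"claw":-1},
    {"dr":[0,0,0],"offset":[0.1,0.005,0],"claw":-1},
    {"dr":[0,0,0],"offset":[0.1,0.005,0],"claw":-1},
  ],
)

```text
clock: 8.82
tcp_pos: [0.6246, -0.0118, 0.0539]
ee_rot: [-2.145, -2.287, 0.007]
contact_force: [-12.2, -1.9, 11.3]
finger_gap: 0.0254
gripper_force: 60.1
```

```bash
python3 -c "
from h import *
chk()"
```

```text
tcp [ 0.6246 -0.0118  0.0539] psi deg 3.66 zdir [-0.007  0.001 -1.   ] q6 -0.275 F [-12.15  -1.87  11.32] T [-0.38  1.87 -0.7 ] gap 0.0254 t 8.825
blob [ 4  6 12 12 96] yaw rel -0.6099999999999999 len 0.1678 centre x,y in stand -0.1396 0.0027
```

servo_tool(
  deltas=[
    {"dr":[0,0,0],"offset":[0.1,0.005,0],"claw":-1},
    {"dr":[0,0,0],"offset":[0.1,0.005,0],"claw":-1},
  ],
)

```text
clock: 9.12
tcp_pos: [0.6263, -0.0117, 0.0539]
ee_rot: [-2.145, -2.286, 0.007]
contact_force: [-9.9, -0.4, 10.2]
finger_gap: 0.0259
gripper_force: 60.2
```

servo_tool(
  deltas=[
    {"dr":[0,0,0.005],"offset":[0.1,0.005,0],"claw":-1},
  ],
)

```text
clock: 9.25
tcp_pos: [0.6274, -0.0116, 0.0538]
ee_rot: [-2.14, -2.291, 0.007]
contact_force: [-13.2, -1.8, 12.4]
finger_gap: 0.0253
gripper_force: 60.3
```

servo_tool(
  deltas=[
    {"dr":[0,0,0],"offset":[0,0,0],"claw":-1},
    {"dr":[0,0,0],"offset":[0,0,0],"claw":-1},
  ],
)

```text
clock: 9.5
tcp_pos: [0.6274, -0.0116, 0.0538]
ee_rot: [-2.14, -2.291, 0.007]
contact_force: [-11.4, -1.1, 10.5]
finger_gap: 0.0257
gripper_force: 60.2
```

```bash
python3 -c "
from h import *
chk()"
```

```text
tcp [ 0.6274 -0.0116  0.0538] psi deg 3.9 zdir [-0.008  0.001 -1.   ] q6 -0.278 F [-11.44  -1.06  10.46] T [-0.3   1.84 -0.98] gap 0.0257 t 9.5
blob [ 4  6 12 12 96] yaw rel -0.69 len 0.1679 centre x,y in stand -0.1369 0.0026
```

servo_tool(
  deltas=[
    {"dr":[0,0,0.005],"offset":[0.1,0.005,0],"claw":-1},
    {"dr":[0,0,0],"offset":[0.1,0.005,0],"claw":-1},
  ],
)

```text
clock: 9.8
tcp_pos: [0.6277, -0.0116, 0.0539]
ee_rot: [-2.132, -2.294, 0.012]
contact_force: [-21.4, -1.2, 18.5]
finger_gap: 0.0257
gripper_force: 60.4
```

servo_tool(
  deltas=[
    {"dr":[0,0,0],"offset":[0,0,0],"claw":-1},
  ],
)

```text
clock: 9.93
tcp_pos: [0.6276, -0.0116, 0.0539]
ee_rot: [-2.132, -2.293, 0.012]
contact_force: [-20.1, -0.4, 17.1]
finger_gap: 0.0253
gripper_force: 60.4
```

servo_tool(
  deltas=[
    {"dr":[0,0,0],"offset":[0,0,0],"claw":-1},
  ],
)

```text
clock: 10.05
tcp_pos: [0.6276, -0.0116, 0.054]
ee_rot: [-2.132, -2.294, 0.012]
contact_force: [-18.5, -1.3, 17.3]
finger_gap: 0.0257
gripper_force: 60.4
```

```bash
python3 -c "
from h import *
chk()"
```

```text
tcp [ 0.6276 -0.0116  0.054 ] psi deg 4.17 zdir [-0.012  0.001 -1.   ] q6 -0.282 F [-18.46  -1.27  17.3 ] T [-0.49  3.01 -1.16] gap 0.0257 t 10.05
blob [ 4  6 12 12 96] yaw rel -0.77 len 0.1679 centre x,y in stand -0.1368 0.0026
```

servo_tool(
  deltas=[
    {"dr":[0,0,0],"offset":[-0.2,-0.01,0],"claw":-1},
    {"dr":[0,0,0],"offset":[-0.2,-0.01,0],"claw":-1},
    {"dr":[0,0,0],"offset":[-0.2,-0.01,0.05],"claw":-1},
    {"dr":[0,0,0],"offset":[-0.2,-0.01,0.05],"claw":-1},
    {"dr":[0,0,0],"offset":[0,0,0.05],"claw":-1},
    {"dr":[0,0,0],"offset":[0,0,0],"claw":-1},
    {"dr":[0,0,0],"offset":[0,0,0],"claw":-1},
  ],
)

```text
clock: 10.98
tcp_pos: [0.6236, -0.012, 0.0543]
ee_rot: [-2.135, -2.302, 0.001]
contact_force: [-3.3, 0.4, -6.3]
finger_gap: 0.0254
gripper_force: 60.0
```

servo_tool(
  deltas=[
    {"dr":[0,0,0],"offset":[0.1,0.005,0],"claw":-1},
    {"dr":[0,0,0],"offset":[0.1,0.005,0],"claw":-1},
  ],
)

```text
clock: 11.22
tcp_pos: [0.6252, -0.0119, 0.0543]
ee_rot: [-2.136, -2.3, 0.002]
contact_force: [-5.6, 1.0, -4.7]
finger_gap: 0.0254
gripper_force: 60.1
```

```bash
python3 -c "
from h import *
chk()"
```

```text
tcp [ 0.6252 -0.0119  0.0543] psi deg 4.25 zdir [-0.003  0.001 -1.   ] q6 -0.286 F [-5.55  1.02 -4.69] T [ 0.28  1.05 -0.78] gap 0.0254 t 11.225
blob [ 4  6 12 12 97] yaw rel 0.06000000000000005 len 0.1678 centre x,y in stand -0.138 0.0025
```

servo_tool(
  deltas=[
    {"dr":[0,0,0],"offset":[0.1,0.005,0],"claw":-1},
    {"dr":[0,0,0],"offset":[0.1,0.005,0],"claw":-1},
  ],
)

```text
clock: 11.52
tcp_pos: [0.6267, -0.0118, 0.0541]
ee_rot: [-2.135, -2.299, 0.004]
contact_force: [-8.1, 0.5, -3.7]
finger_gap: 0.0255
gripper_force: 60.2
```

servo_tool(
  deltas=[
    {"dr":[0,0,0],"offset":[0,0,0],"claw":-1},
  ],
)

```text
clock: 11.65
tcp_pos: [0.6267, -0.0118, 0.0542]
ee_rot: [-2.135, -2.299, 0.004]
contact_force: [-7.3, 1.3, -4.2]
finger_gap: 0.0255
gripper_force: 60.2
```

```bash
python3 -c "
from h import *
chk()"
```

```text
tcp [ 0.6267 -0.0118  0.0542] psi deg 4.22 zdir [-0.005  0.001 -1.   ] q6 -0.285 F [-7.32  1.26 -4.2 ] T [ 0.08  1.23 -0.92] gap 0.0255 t 11.65
blob [ 4  6 12 12 96] yaw rel -0.41999999999999993 len 0.1678 centre x,y in stand -0.1373 0.0025
```

servo_tool(
  deltas=[
    {"dr":[0,0,0],"offset":[0.1,0.005,0],"claw":-1},
    {"dr":[0,0,0],"offset":[0,0,0],"claw":-1},
    {"dr":[0,0,0],"offset":[0,0,0],"claw":-1},
    {"dr":[0,0,0],"offset":[0,0,0],"claw":-1},
    {"dr":[0,0,0],"offset":[0,0,0],"claw":-1},
    {"dr":[0,0,0],"offset":[0,0,0],"claw":-1},
  ],
)

```text
clock: 12.45
tcp_pos: [0.6274, -0.0118, 0.0541]
ee_rot: [-2.135, -2.298, 0.004]
contact_force: [-8.6, 0.7, -3.3]
finger_gap: 0.0256
gripper_force: 60.3
```

servo_tool(
  deltas=[
    {"dr":[0,0,0],"offset":[0,0,0],"claw":-1},
    {"dr":[0,0,0],"offset":[0,0,0],"claw":-1},
    {"dr":[0,0,0],"offset":[0,0,0],"claw":-1},
    {"dr":[0,0,0],"offset":[0,0,0],"claw":-1},
    {"dr":[0,0,0],"offset":[0,0,0],"claw":-1},
    {"dr":[0,0,0],"offset":[0,0,0],"claw":-1},
  ],
)

```text
clock: 13.2
tcp_pos: [0.6274, -0.0118, 0.0541]
ee_rot: [-2.135, -2.298, 0.004]
contact_force: [-8.8, 0.8, -3.4]
finger_gap: 0.0255
gripper_force: 60.3
```

```bash
python3 -c "
from h import *
chk()"
```

```text
tcp [ 0.6274 -0.0118  0.0541] psi deg 4.21 zdir [-0.005  0.001 -1.   ] q6 -0.285 F [-8.75  0.8  -3.36] T [ 0.07  1.38 -1.08] gap 0.0255 t 13.2
blob [ 4  6 12 11 95] yaw rel -0.25 len 0.1679 centre x,y in stand -0.1363 0.0025
```

servo_tool(
  deltas=[
    {"dr":[0,0,0],"offset":[-0.3,-0.015,0],"claw":-1},
    {"dr":[0,0,0],"offset":[-0.5,-0.025,0],"claw":-1},
    {"dr":[0,0,0],"offset":[-1.0,-0.05,0],"claw":-1},
    {"dr":[0,0,0],"offset":[-1.8,-0.09,0],"claw":-1},
    {"dr":[0,0,0],"offset":[-2.4,-0.12,0],"claw":-1},
    {"dr":[0,0,0],"offset":[-2.4,-0.12,0],"claw":-1},
    {"dr":[0,0,0],"offset":[-2.4,-0.12,0],"claw":-1},
    {"dr":[0,0,0],"offset":[-2.4,-0.12,0],"claw":-1},
    {"dr":[0,0,0],"offset":[-1.2,-0.06,0],"claw":-1},
    {"dr":[0,0,0],"offset":[-0.6,-0.03,0],"claw":-1},
  ],
)

```text
clock: 14.5
tcp_pos: [0.4795, -0.0199, 0.0555]
ee_rot: [2.136, 2.302, 0.001]
contact_force: [0.1, 0.2, -6.0]
finger_gap: 0.0255
gripper_force: 60.0
```

```bash
python3 -c "
from h import *
chk()
a=np.radians(92.6-np.arange(21)*180/20);p=8.6*np.c_[np.cos(a),np.sin(a)];print(np.diff(p,axis=0).round(2).tolist())"
```

```text
tcp [ 0.4795 -0.0199  0.0555] psi deg 4.3 zdir [ 0.002 -0.    -1.   ] q6 -0.369 F [ 0.07  0.17 -6.01] T [ 0.46 -0.   -0.05] gap 0.0255 t 14.5
blob [ 4  5 12 11 96] yaw rel 1.3300000000000005 len 0.169 centre x,y in stand -0.2825 0.0014
[[1.35, -0.04], [1.33, -0.26], [1.27, -0.46], [1.18, -0.65], [1.06, -0.83], [0.92, -0.99], [0.76, -1.12], [0.57, -1.22], [0.37, -1.3], [0.17, -1.34], [-0.04, -1.35], [-0.26, -1.33], [-0.46, -1.27], [-0.65, -1.18], [-0.83, -1.06], [-0.99, -0.92], [-1.12, -0.76], [-1.22, -0.57], [-1.3, -0.37], [-1.34, -0.17]]
```

servo_tool(
  deltas=[
    {"dr":[0,0,-0.159],"offset":[1.35,-0.04,0],"claw":-1},
    {"dr":[0,0,-0.159],"offset":[1.33,-0.26,0],"claw":-1},
    {"dr":[0,0,-0.159],"offset":[1.27,-0.46,0],"claw":-1},
    {"dr":[0,0,-0.159],"offset":[1.18,-0.65,0],"claw":-1},
    {"dr":[0,0,-0.159],"offset":[1.06,-0.83,0],"claw":-1},
    {"dr":[0,0,-0.159],"offset":[0.92,-0.99,0],"claw":-1},
    {"dr":[0,0,-0.159],"offset":[0.76,-1.12,0],"claw":-1},
    {"dr":[0,0,-0.159],"offset":[0.57,-1.22,0],"claw":-1},
    {"dr":[0,0,-0.159],"offset":[0.37,-1.3,0],"claw":-1},
    {"dr":[0,0,-0.159],"offset":[0.17,-1.34,0],"claw":-1},
  ],
)

```text
clock: 15.8
tcp_pos: [0.571, -0.1028, 0.0555]
ee_rot: [3.139, 0.08, 0.005]
contact_force: [-1.2, 0.8, -6.5]
finger_gap: 0.0256
gripper_force: 60.0
```

servo_tool(
  deltas=[
    {"dr":[0,0,-0.159],"offset":[-0.04,-1.35,0],"claw":-1},
    {"dr":[0,0,-0.159],"offset":[-0.26,-1.33,0],"claw":-1},
    {"dr":[0,0,-0.159],"offset":[-0.46,-1.27,0],"claw":-1},
    {"dr":[0,0,-0.159],"offset":[-0.65,-1.18,0],"claw":-1},
    {"dr":[0,0,-0.159],"offset":[-0.83,-1.06,0],"claw":-1},
    {"dr":[0,0,-0.159],"offset":[-0.99,-0.92,0],"claw":-1},
    {"dr":[0,0,-0.159],"offset":[-1.12,-0.76,0],"claw":-1},
    {"dr":[0,0,-0.159],"offset":[-1.22,-0.57,0],"claw":-1},
    {"dr":[0,0,-0.159],"offset":[-1.3,-0.37,0],"claw":-1},
    {"dr":[0,0,-0.159],"offset":[-1.34,-0.17,0],"claw":-1},
  ],
)

```text
clock: 17.05
tcp_pos: [0.488, -0.193, 0.0556]
ee_rot: [2.256, -2.185, 0.005]
contact_force: [0.3, -0.4, -6.0]
finger_gap: 0.0255
gripper_force: 60.0
```

servo_tool(
  deltas=[
    {"dr":[0,0,0],"offset":[0,0,0],"claw":-1},
    {"dr":[0,0,0],"offset":[0,0,0],"claw":-1},
  ],
)

```text
clock: 17.3
tcp_pos: [0.4881, -0.1921, 0.0555]
ee_rot: [2.265, -2.177, 0.003]
contact_force: [-0.7, -1.0, -6.5]
finger_gap: 0.0255
gripper_force: 60.0
```

```bash
python3 -c "
from h import *
chk(-1)
f=grab_frame('scene');cv2.imwrite('pics/s1.png',f['pixels'][100:400,100:540,::-1])"
```

```text
tcp [ 0.4881 -0.1921  0.0555] psi deg -177.73 zdir [ 0.001 -0.001 -1.   ] q6 2.497 F [-0.67 -0.97 -6.53] T [-0.47  0.06  0.  ] gap 0.0255 t 17.3
blob [ 8  6 10 11 79] yaw rel -0.22999999999999998 len 0.1676 centre x,y in stand -0.2839 -0.0027
```

View pics/s1.png

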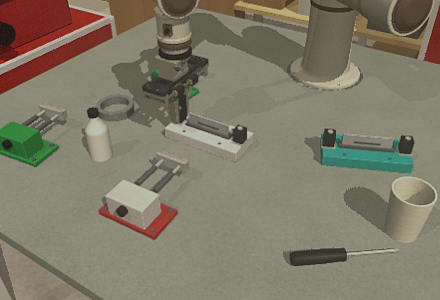

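servo_tool(
  deltas=[
    {"dr":[0,0,-0.005],"offset":[0.5,0.025,0],"claw":-1},
    {"dr":[0,0,-0.005],"offset":[1.2,0.06,0],"claw":-1},
    {"dr":[0,0,-0.005],"offset":[2,0.1,0],"claw":-1},
    {"dr":[0,0,0],"offset":[2,0.1,0],"claw":-1},
    {"dr":[0,0,0],"offset":[2,0.1,0],"claw":-1},
    {"dr":[0,0,0],"offset":[2,0.1,0],"claw":-1},
    {"dr":[0,0,0],"offset":[1.5,0.075,0],"claw":-1},
    {"dr":[0,0,0],"offset":[1.0,0.05,0],"claw":-1},
    {"dr":[0,0,0],"offset":[0.5,0.025,0],"claw":-1},
    {"dr":[0,0,0],"offset":[0.1,0.005,0],"claw":-1},
  ],
)

```text
clock: 18.65
tcp_pos: [0.6151, -0.1851, 0.0549]
ee_rot: [2.245, -2.197, -0.001]
contact_force: [-0.8, 0.1, -7.6]
finger_gap: 0.0259
gripper_force: 60.0
```

servo_tool(
  deltas=[
    {"dr":[0,0,0],"offset":[0.1,0.005,0],"claw":-1},
    {"dr":[0,0,0],"offset":[0.1,0.005,0],"claw":-1},
    {"dr":[0,0,0],"offset":[0.1,0.005,0],"claw":-1},
  ],
)

```text
clock: 19.02
tcp_pos: [0.618, -0.1851, 0.0552]
ee_rot: [2.245, -2.197, -0.0]
contact_force: [0.4, 0.2, -7.1]
finger_gap: 0.0256
gripper_force: 60.0
```

```bash
python3 -c "
from h import *
chk(-1)"
```

```text
tcp [ 0.618  -0.1851  0.0552] psi deg -178.77 zdir [-0. -0. -1.] q6 2.642 F [ 0.39  0.24 -7.07] T [-0.45  0.09 -0.05] gap 0.0256 t 19.025
blob [ 8  6 10 11 80] yaw rel -0.29000000000000004 len 0.1678 centre x,y in stand -0.1534 -0.0023
```

servo_tool(
  deltas=[
    {"dr":[0,0,0],"offset":[0.2,0.01,0],"claw":-1},
    {"dr":[0,0,0],"offset":[0.2,0.01,0],"claw":-1},
    {"dr":[0,0,0],"offset":[0.2,0.01,0],"claw":-1},
    {"dr":[0,0,0],"offset":[0.2,0.01,0],"claw":-1},
    {"dr":[0,0,0],"offset":[0.1,0.005,0],"claw":-1},
  ],
)

```text
clock: 19.7
tcp_pos: [0.6273, -0.1846, 0.0551]
ee_rot: [-2.245, 2.197, -0.0]
contact_force: [0.4, 0.7, -6.7]
finger_gap: 0.0252
gripper_force: 60.0
```

servo_tool(
  deltas=[
    {"dr":[0,0,0],"offset":[0.1,0.005,0],"claw":-1},
    {"dr":[0,0,0],"offset":[0.1,0.005,0],"claw":-1},
    {"dr":[0,0,0],"offset":[0.1,0.005,0],"claw":-1},
  ],
)

```text
clock: 20.08
tcp_pos: [0.6301, -0.1844, 0.0551]
ee_rot: [2.245, -2.197, -0.0]
contact_force: [-0.1, -0.6, -6.3]
finger_gap: 0.0253
gripper_force: 60.0
```

servo_tool(
  deltas=[
    {"dr":[0,0,0],"offset":[0.1,0.005,0],"claw":-1},
    {"dr":[0,0,0],"offset":[0.1,0.005,0],"claw":-1},
    {"dr":[0,0,0],"offset":[0,0,0],"claw":-1},
  ],
)

```text
clock: 20.45
tcp_pos: [0.6318, -0.1843, 0.055]
ee_rot: [2.245, -2.196, -0.001]
contact_force: [-2.3, -0.4, -5.6]
finger_gap: 0.0257
gripper_force: 60.0
```

```bash
python3 -c "
from h import *
chk(-1)"
```

```text
tcp [ 0.6318 -0.1843  0.055 ] psi deg -178.74 zdir [-0.001  0.    -1.   ] q6 2.653 F [-2.27 -0.36 -5.59] T [-0.47  0.49  0.33] gap 0.0257 t 20.45
blob [ 9  6  9 11 75] yaw rel -0.020000000000000018 len 0.1681 centre x,y in stand -0.1402 -0.0021
```

servo_tool(
  deltas=[
    {"dr":[0,0,0],"offset":[0.1,0.005,0],"claw":-1},
    {"dr":[0,0,0],"offset":[0.1,0.005,0],"claw":-1},
    {"dr":[0,0,0],"offset":[0.1,0.005,0],"claw":-1},
    {"dr":[0,0,0],"offset":[0.1,0.005,0],"claw":-1},
  ],
)

```text
clock: 21.0
tcp_pos: [0.6355, -0.1842, 0.0549]
ee_rot: [2.245, -2.196, -0.002]
contact_force: [-5.8, -1.6, -4.0]
finger_gap: 0.0253
gripper_force: 60.1
```

servo_tool(
  deltas=[
    {"dr":[0,0,0],"offset":[0,0,0],"claw":-1},
  ],
)

```text
clock: 21.12
tcp_pos: [0.6354, -0.1842, 0.0549]
ee_rot: [2.245, -2.195, -0.002]
contact_force: [-5.8, -0.7, -4.8]
finger_gap: 0.0256
gripper_force: 60.1
```

```bash
python3 -c "
from h import *
chk(-1)"
```

```text
tcp [ 0.6354 -0.1842  0.0549] psi deg -178.71 zdir [-0.002  0.    -1.   ] q6 2.656 F [-5.82 -0.65 -4.77] T [-0.41  1.14  0.7 ] gap 0.0256 t 21.125
blob [ 9  6  9 11 75] yaw rel 0.31000000000000005 len 0.1679 centre x,y in stand -0.1371 -0.0022
```

Two more mm, then hold.

servo_tool(
  deltas=[
    {"dr":[0,0,0],"offset":[0.1,0.005,0],"claw":-1},
    {"dr":[0,0,0],"offset":[0.1,0.005,0],"claw":-1},
    {"dr":[0,0,0],"offset":[0,0,0],"claw":-1},
    {"dr":[0,0,0],"offset":[0,0,0],"claw":-1},
    {"dr":[0,0,0],"offset":[0,0,0],"claw":-1},
  ],
)

```text
clock: 21.8
tcp_pos: [0.6369, -0.1841, 0.0548]
ee_rot: [2.245, -2.194, -0.004]
contact_force: [-6.8, -1.9, -3.2]
finger_gap: 0.0256
gripper_force: 60.2
```

servo_tool(
  deltas=[
    {"dr":[0,0,0],"offset":[0,0,0],"claw":-1},
    {"dr":[0,0,0],"offset":[0,0,0],"claw":-1},
    {"dr":[0,0,0],"offset":[0,0,0],"claw":-1},
    {"dr":[0,0,0],"offset":[0,0,0],"claw":-1},
    {"dr":[0,0,0],"offset":[0,0,0],"claw":-1},
    {"dr":[0,0,0],"offset":[0,0,0],"claw":-1},
    {"dr":[0,0,0],"offset":[0,0,0],"claw":-1},
    {"dr":[0,0,0],"offset":[0,0,0],"claw":-1},
    {"dr":[0,0,0],"offset":[0,0,0],"claw":-1},
  ],
)

```text
clock: 22.92
tcp_pos: [0.6369, -0.1841, 0.0548]
ee_rot: [2.245, -2.194, -0.004]
contact_force: [-8.4, -1.8, -3.6]
finger_gap: 0.0257
gripper_force: 60.2
```

```bash
python3 -c "
from h import *
chk(-1)"
```

```text
tcp [ 0.6369 -0.1841  0.0548] psi deg -178.69 zdir [-0.003  0.    -1.   ] q6 2.657 F [-8.4  -1.84 -3.56] T [-0.41  1.35  0.88] gap 0.0257 t 22.925
blob [ 8  6 10 12 76] yaw rel 0.3599999999999999 len 0.1691 centre x,y in stand -0.1357 -0.0016
```

servo_tool(
  deltas=[
    {"dr":[0,0,0],"offset":[-0.3,-0.015,0],"claw":-1},
    {"dr":[0,0,0],"offset":[-0.6,-0.03,0],"claw":-1},
    {"dr":[0,0,0],"offset":[-1.2,-0.06,0],"claw":-1},
    {"dr":[0,0,0],"offset":[-1.6,-0.08,0],"claw":-1},
    {"dr":[0,0,0],"offset":[-1.6,-0.08,0],"claw":-1},
    {"dr":[0,0,0],"offset":[-1.2,-0.06,0],"claw":-1},
    {"dr":[0,0,0],"offset":[-0.6,-0.03,-0.05],"claw":-1},
    {"dr":[0,0,0],"offset":[0,0,-0.05],"claw":-1},
    {"dr":[0,0,0],"offset":[0,0,-0.04],"claw":-1},
    {"dr":[0,0,0],"offset":[0,0,0],"claw":-1},
  ],
)

```text
clock: 24.22
tcp_pos: [0.5676, -0.1877, 0.0539]
ee_rot: [-2.245, 2.197, -0.001]
contact_force: [-0.5, -0.6, -3.8]
finger_gap: 0.0256
gripper_force: 60.0
```

servo_tool(
  deltas=[
    {"dr":[0,0,0],"offset":[0,0,0],"claw":0},
    {"dr":[0,0,0],"offset":[0,0,0],"claw":0},
    {"dr":[0,0,0],"offset":[0,0,0],"claw":0},
    {"dr":[0,0,0],"offset":[0,0,0],"claw":0},
  ],
)

```text
clock: 24.72
tcp_pos: [0.5673, -0.1876, 0.054]
ee_rot: [-2.245, 2.197, -0.001]
contact_force: [0.0, -0.4, 0.0]
finger_gap: 0.0458
gripper_force: 0.0
```

```bash
python3 -c "
from h import *
chk(-1)"
```

```text
tcp [ 0.5673 -0.1876  0.054 ] psi deg -178.77 zdir [ 0.001 -0.    -1.   ] q6 2.598 F [ 0.02 -0.39  0.05] T [ 0.1   0.14 -0.04] gap 0.0458 t 24.725
blob [ 9  5  9 11 69] yaw rel -1.0699999999999998 len 0.1676 centre x,y in stand -0.2033 -0.0024
```

servo_tool(
  deltas=[
    {"dr":[0,0,0],"offset":[0,0,1],"claw":0},
    {"dr":[0,0,0],"offset":[0,0,3],"claw":0},
    {"dr":[0,0,0],"offset":[0,0,4],"claw":0},
    {"dr":[0,0,0],"offset":[0,0,4],"claw":0},
    {"dr":[0,0,0],"offset":[-4,0,2],"claw":0},
    {"dr":[0,0,0],"offset":[-5,0,0],"claw":0},
    {"dr":[0,0,0],"offset":[-5,0,0],"claw":0},
    {"dr":[0,0,0],"offset":[0,0,0],"claw":0},
  ],
)

```text
clock: 25.78
tcp_pos: [0.4246, -0.1869, 0.1935]
ee_rot: [2.243, -2.199, -0.002]
contact_force: [0.8, 0.1, 0.0]
finger_gap: 0.0458
gripper_force: 0.0
```

```bash
python3 -c "
from h import *
psi()
f=grab_frame('scene');cv2.imwrite('pics/s2.png',cv2.resize(f['pixels'][180:340,180:400,::-1],None,fx=3,fy=3))"
```

```text
tcp [ 0.4246 -0.1869  0.1935] psi deg -178.87 zdir [-0.001  0.    -1.   ] q6 2.446 F [0.84 0.09 0.04] T [ 0.06  0.05 -0.03] gap 0.0458 t 25.775
```

View pics/s2.png

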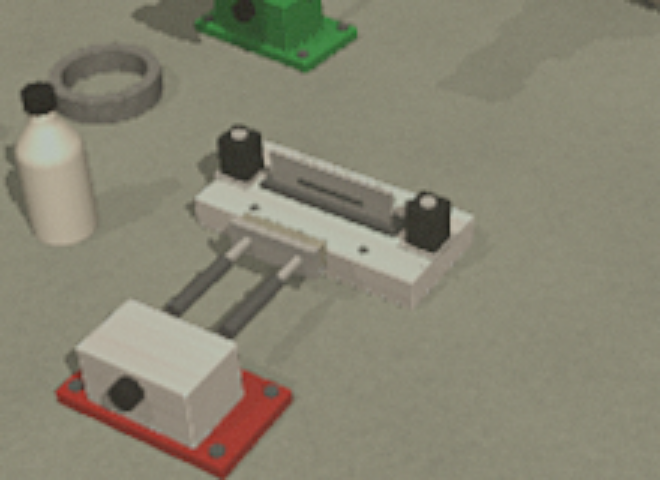

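The jig stands flat and square, with the runner (330,180) well clear of the stone (275,235). I'm handing it in.

```bash
python3 -c "
from bench import job_done
print(job_done())"
```

```text
the job is handed in; nothing more can be done
None
```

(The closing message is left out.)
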